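# Set the air purifier's dial to its marker tab and lock it

### The job

On the hall desk, turn the air purifier's big dial until the pointed end of its grip bar points straight at the small metal marker tab on the scale, without shifting the tab. Then lock the setting: press the child-lock catch, sunk in the gap of the grey strip on top of the purifier, all the way down so that it stays down. Do not push the other things on the desk about.

Things in the scene. Friction and masses are not known exactly. Their poses are not given: they have to be found in the camera images.
- purifier: white tabletop air purifier, fixed: 300 (y) x 120 mm tall, x from -110 to +100 mm; origin under it, on the desk; x axis level, front to back; z up. The front fascia rises from 50 mm high at x -110 mm to 120 mm high at x +20: it slopes 28 deg. Its outward normal, the dial's axis, is (-0.474, 0, 0.880), up-slope is (0.880, 0, 0.474). Behind is a level ledge 120 mm high.
- dial (a joint): angle (rad) of the big dial on the fascia, 0 to 4.71, growing clockwise as seen facing the fascia. At 0 the pointed end of its bar points lower left, 135 deg anticlockwise of straight up-slope. Plain friction (about 0.05 N m), no spring or clicks: it stays where it is left. Starts between 0.2 and 1.0.
- dial_grip (a point): on the dial's axis, 26 mm out from the fascia: the height to grip (purifier x -45, y +55, z 85 mm, plus 26 mm along the normal). The dial is a black disc, radius 40, 8 mm thick, with a white grip bar across it 20 mm wide, 76 mm long, 28 mm high (top 36 mm from the fascia), one end blunt, the other pointed, a black line to the point.
- dial_tip (a point): turns with the dial: in line with the pointed end of the bar, 50 mm from the axis and 6 mm out from the fascia
- tab (a joint): angle (rad) of the marker tab on the dial's scale, counted like dial: when the two are equal the dial points at the tab. Starts between 1.7 and 2.9. Stiff (1.5 N m); it must stay where it is.
- tab_tip (a point): inner point of the marker tab, 50 mm from the dial's axis and 6 mm out from the fascia: a bare aluminium tab, 23 x 11 mm and 8 mm high, lying on the ring of white scale ticks on black, from 47 to 70 mm from the dial's axis, pointing at the axis
- catch (a joint): travel (m) of the lock catch: 0 up, 0.008 fully down. No spring: friction of about 3 N, it stays where it is pushed.
- catch_top (a point): centre of the upper face of the lock catch: white plate, 32 (x) x 46 (y) mm, sunk in the gap of the grey lock strip on the purifier's ledge; axes as the purifier's. The strip is a ridge 190 mm long (y), 34 deep, 24 high, its place along y varies; its middle gap is 52 mm long, open to front and back. The plate, up, lies 9.5 mm below the ridge's top and moves straight down.
- jar: closed glass sweets jar, 90 mm across, 120 mm tall; a bystander, loose; origin at the centre of its underside
- speaker: round grey fabric smart speaker, 98 mm across, 88 mm tall; a bystander, loose; origin at the centre of its underside
- remote: black remote control lying flat, 45 x 150 x 18 mm; a bystander, loose; origin at the centre of its underside
- cards: open wooden card box, 70 x 100 x 40 mm; a bystander, loose; origin at the centre of its underside
- mug: white mug, 82 mm across, 95 mm tall, handle to its +y; a bystander, loose; origin at the centre of its underside
- glasscase: wooden spectacle case, 160 x 60 x 40 mm; a bystander, loose; origin at the centre of its underside

How it is judged:
On the way, in this order (a step that is already met when the one before it is completed fails the run):
1. the dial points at the marker tab while the catch is still up (distance between dial_tip and tab_tip below 0.005 m and value of joint catch below 0.003 m), for 0.3 s.
2. the catch is pressed down with the dial still at the tab (value of joint catch above 0.006 m and distance between dial_tip and tab_tip below 0.005 m), for 0.2 s.
At the end, for the whole second after the job is handed in: The dial rests with its pointer within 5 mm (about 6 deg) of the marker tab's inner point, the lock catch is down by more than 6 of its 8 mm, and the tab is within 4 mm of where it was (all of step 2 and distance of tab_tip from where it was at the start of the episode below 0.004 m and velocity of joint dial between -0.05 and 0.05 rad/s); the robot touches nothing.
It fails at once if the marker tab is shifted by more than 4 mm (distance of tab_tip from where it was at the start of the episode above 0.004 m).
It fails at once if a bystander is pushed more than 30 mm or tipped over (distance of any of jar, speaker, remote, cards, mug, glasscase from where it was at the start of the episode above 0.03 m or angle between any of jar, speaker, remote, cards, mug, glasscase's own z axis and vertical above 0.5 rad).
It also fails if it takes over 54 s, if anything falls off the work surface, if the arm or the gripper's body presses on something with over 40 N, if the wrist force passes 120 N, or if a joint passes its speed limit or range.

### The arm

A 6-joint arm with a two-finger parallel gripper is mounted at the origin on the work surface. World frame = base frame: x ahead of the robot, y to its left, z up, the work surface at z = 0. Lengths are in m, angles in rad, forces in N, time in s.
With the tool pointing down it reaches from about 0.35 to 0.975 m from the base axis. Payload 4.9 kg.
Tool frame: the origin (TCP) lies midway between the tips of the shut fingers; the grasp point (between the pads) lies 19 mm behind it; z points along the fingers, y is the line along which they close (so a half turn about z gives the same grasp; the last joint's range is limited). The gripper opens to 85 mm and grips with 20 to 120 N. Pads are 22 mm wide; open, the fingers measure 114 mm over their backs; the gripper's body (76 mm by 85 mm) begins 54 mm behind the grasp point. The pads swing forward as they close: fully open they stand 13 mm farther back than shut.
Start: joints at [-1.31, 0.053, 1.613, -0, 1.476, -0.119], TCP at [0.232, -0.58, 0.231] pointing down, gripper open.
Joint ranges: [-3.01, 3.01], [-1.01, 2.22], [0.06, 2.58], [-1.02, 4.17], [0.09, 2.62], [-3.14, 3.14]. Speed limits (rad/s): [2.57, 2.57, 3.14, 3.14, 3.14, 3.14].

### API

Orientations are given as a rotation vector (axis times angle).
In Python, from station import ctrl, optics, job gives the robot as it stands.
- The arm moves only by the shell command python3 -m jog 'ROWS' [OPENING] [FORCE]. ROWS is JSON, a list of rows, each a list of 2 entries, a list of its own where there are three numbers: the shift along the tool's x, y, z in m, then the turn, a rotation vector about the tool's x, y, z in rad. A call has 1 to 5 rows; each row is the pose to reach, as a shift and turn from the pose commanded when the call began, along the tool's axes at that moment; what a row does not reach only later rows make up. A row lasts 1/10 s, in which the tool goes at most 50 mm and 8.59 degrees, less where a joint would pass 70% of its speed; a pose out of reach is approached as far as the arm can. A call with a gripper value outside its range is refused whole. OPENING is the opening, from 0 (shut) to 1 (fully open), set as the call begins (- or left out, the last holds). The fingers move at their own pace and stop on an object; FORCE is the grip in N (left out, the last holds). Time passes only in rows, so rows that repeat a pose let the fingers close. It gives the time, the measured TCP pose, the force, the opening and the grip force at its end, in the units of the state.
- ctrl.get_obs(): the state, without advancing time (a new reading comes with each control period).
- optics.get_image(name): name is "scene" or "top"; returns a dict with "image" (480x640x3 uint8, blue, green, red), "fx", "fy", "cx", "cy" (pixels), "rvec" (rotation vector, rad) and "tvec" (3), from world to camera coordinates, as OpenCV has them. Camera axes: x right, y down, z forward; pixel columns grow to the right and rows downward; lengths in m; the calibration is good to about 2 mm. A picture is of the moment at which its call begins. There is no depth.
- job.finish_job(): hands the job in; it is judged then, once.
The state is a dict: "t": time; "q": joint angles; "dq": joint speeds; "effort": joint torques, N m; "tool_pos": TCP position; "tool_rot": TCP orientation; "contact_force": force on the tool from outside, world axes, zero at the start; "wrist_torque": the same for the moment, N m; "opening": finger opening in m; "grip_force": force on a finger pad.
Only numpy, scipy, OpenCV 4.12 (cv2) and the standard library are available. Lean on these libraries where they do the work, as an engineer would, in place of code of your own. Each camera call takes 0.05 s, during which the arm holds its last target. There are 200 camera calls.

## Working session

There is one attempt and no reset: what is moved stays moved. The work goes in short steps, Python scripts to look and compute and a shell command to move; the robot and the scene stay as the last step left them, time stands still between calls to the robot, and variables do not carry over. Pictures are saved under pics/ and viewed, at most 10 in all, crops included, and the job is handed in when it is done.

```bash
mkdir -p pics; ls; cat > h.py <<'E'
import numpy as np,cv2
from scipy.spatial.transform import Rotation as R
from station import ctrl,optics,job
def snap(n,f=None):
    d=optics.get_image(n)
    if f: cv2.imwrite(f,d["image"])
    return d
def K(d): return np.array([[d["fx"],0,d["cx"]],[0,d["fy"],d["cy"]],[0,0,1.]])
def proj(d,P): return cv2.projectPoints(np.atleast_2d(np.array(P,float)),np.array(d["rvec"],float),np.array(d["tvec"],float),K(d),None)[0][:,0]
def ray(d,uv):
    Rm=R.from_rotvec(d["rvec"]).as_matrix(); c=-Rm.T@np.array(d["tvec"])
    v=Rm.T@np.linalg.inv(K(d))@np.array([uv[0],uv[1],1.]); return c,v/np.linalg.norm(v)
def onplane(d,uv,n,p0):
    c,v=ray(d,uv); n=np.array(n,float); return c+v*(n@(np.array(p0)-c))/(n@v)
def tri(d1,a,d2,b):
    c1,v1=ray(d1,a);c2,v2=ray(d2,b)
    s=np.linalg.lstsq(np.c_[v1,-v2],c2-c1,rcond=None)[0]
    p,q=c1+s[0]*v1,c2+s[1]*v2; return (p+q)/2,np.linalg.norm(p-q)
E
python3 - <<'E'
from h import *
for n in("scene","top"):
    d=snap(n,f"pics/{n}0.png"); print(n,{k:np.round(v,4) for k,v in d.items() if k!="image"},ray(d,(320,240)))
o=ctrl.get_obs();print(o)
E
```

```text
pics
scene {'fx': np.float64(585.6303), 'fy': np.float64(585.6303), 'cx': np.float64(317.2966), 'cy': np.float64(234.2135), 'rvec': array([ 2.029 ,  1.0986, -0.5544]), 'tvec': array([-0.3396, -0.2004,  1.4326])} (array([ 1.23935615, -0.3692056 ,  0.73178402]), array([-0.65753001,  0.40885456, -0.63284455]))
top {'fx': np.float64(608.428), 'fy': np.float64(608.428), 'cx': np.float64(319.7289), 'cy': np.float64(239.9918), 'rvec': array([ 2.099 , -2.1502,  0.1906]), 'tvec': array([0.052 , 0.5537, 1.243 ])} (array([0.32069984, 0.0375869 , 1.32294081]), array([ 1.80934165e-01,  3.56737339e-04, -9.83495145e-01]))
{'t': 0.1, 'q': array([-1.31001188e+00,  5.33109308e-02,  1.61416141e+00, -9.84525066e-06,
        1.47599004e+00, -1.18975172e-01]), 'dq': array([-0.00089474, -0.00040653, -0.0052457 ,  0.00136779,  0.00244394,
       -0.00200124]), 'effort': array([ 2.61885743e-04, -3.94906497e+01, -3.71363068e+01, -1.18144939e-06,
        3.96454110e-03, -4.11947980e-06]), 'tool_pos': array([ 0.23155176, -0.57991823,  0.23017068]), 'tool_rot': array([-3.08329747e+00, -5.92596489e-01,  2.23292240e-04]), 'contact_force': array([ 0.53799172, -0.98714224,  0.22105412]), 'wrist_torque': array([ 0.02187185, -0.0070606 ,  0.00219443]), 'grip_force': 0.0, 'opening': 0.08576449555188294}
```

View pics/scene0.png

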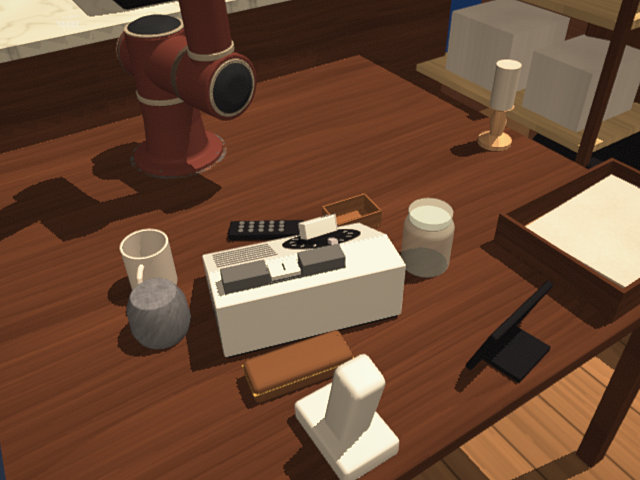

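View pics/top0.png

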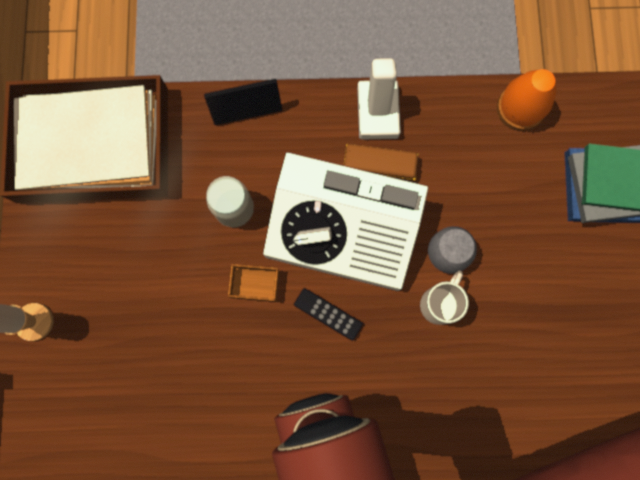

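The top view shows the purifier (corners ≈ (288,155), (427,187), (405,288), (265,255)), with the dial at (314,232), its pointed end to the left at (290,240), the tab near (317,207), and the catch at (371,190). The scene view shows it from behind, with the catch at (284,267). I'll look at crops of both.

```bash
python3 - <<'E'
import cv2,numpy as np
a=cv2.imread("pics/top0.png")[145:295,255:435]; b=cv2.imread("pics/scene0.png")[200:360,195:415]
cv2.imwrite("pics/c1.png",cv2.resize(a,None,fx=4,fy=4,interpolation=cv2.INTER_CUBIC))
cv2.imwrite("pics/c2.png",cv2.resize(b,None,fx=3.5,fy=3.5,interpolation=cv2.INTER_CUBIC))
E
```

```text
(no output)
```

View pics/c1.png

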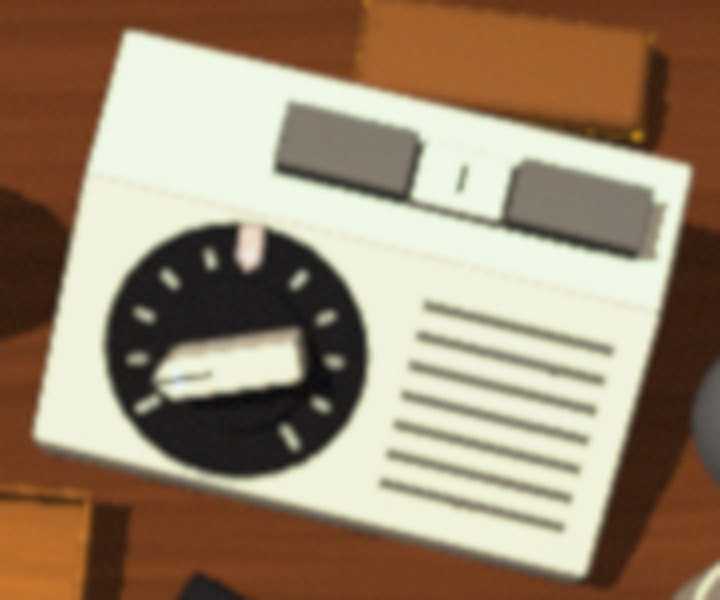

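View pics/c2.png

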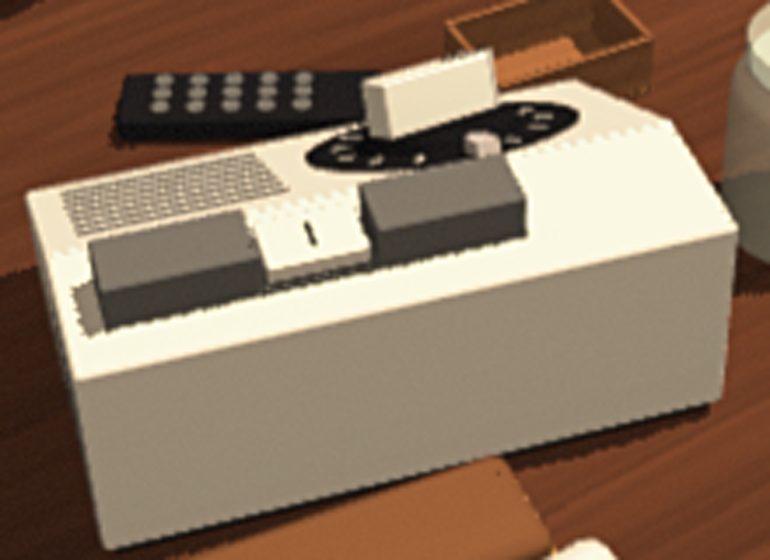

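The crops show the top-view corners at crop (127,30), (692,165), (585,578), (35,440). The bar's pointed end is at crop (155,380), the tab's inner tip at (248,270), and the catch's centre at (462,178). In the scene crop the back top corners are at (78,378) and (737,228), and the catch's centre is at (312,234).

```bash
cat > pose.py <<'E'
from h import *
import pickle
T=snap("top");S=snap("scene")
t=lambda u,v:((u+.5)/4-.5+255,(v+.5)/4-.5+145); s=lambda u,v:((u+.5)/3.5-.5+195,(v+.5)/3.5-.5+200)
up=[0,0,1.]
print("tri backL",tri(T,t(127,30),S,s(737,228))); print("tri backR",tri(T,t(692,165),S,s(78,378)))
print("tri catch line",tri(T,t(462,178),S,s(311,234)))
# ridge top edge corners by the gap (outer: back-left corner of left block etc.)
print("tri ridge BL",tri(T,t(290,102),S,s(524,203)))
W=[onplane(T,t(127,30),up,[0,0,.12]),onplane(T,t(692,165),up,[0,0,.12]),onplane(T,t(585,578),up,[0,0,.05]),onplane(T,t(35,440),up,[0,0,.05])]
M=np.array([[.1,.15],[.1,-.15],[-.11,-.15],[-.11,.15]])
W2=np.array(W)[:,:2]; mc,wc=M.mean(0),W2.mean(0)
H=(M-mc).T@(W2-wc); U,_,V=np.linalg.svd(H); Rm=(V.T@np.diag([1,np.sign(np.linalg.det(V.T@U.T))])@U.T)
org=wc-Rm@mc; yaw=np.arctan2(Rm[1,0],Rm[0,0])
print("W",W2,"res mm",(W2-(M@Rm.T+org))*1e3); print("org",org,"yaw",np.degrees(yaw))
Rw=R.from_euler('z',yaw).as_matrix(); n=Rw@[-.474,0,.880]; us=Rw@[.880,0,.474]; O=np.r_[org,0]; rt=np.cross(us,n)  # right seen facing
base=O+Rw@[-.045,.055,.085]
g=T["image"].copy(); m=(g.max(2)<70).astype(np.uint8); m[:, :275]=0;m[:,352:]=0;m[:195]=0;m[268:]=0
c=max(cv2.findContours(m,0,2)[0],key=cv2.contourArea); e=cv2.fitEllipse(cv2.convexHull(c)); print("disc ellipse",e,"at",onplane(T,e[0],n,base),"expected",base)
def ang(P): 
    d=P-base; return np.degrees(np.arctan2(d@rt,d@us))
for nm,uv,h in(("tab",t(248,270),.008),("tabouter",t(250,226),.008),("bartip",t(155,380),.036),("barblunt",t(303,355),.036)):
    P=onplane(T,uv,n,base+n*h); a=ang(P); print(nm,P,"r",np.linalg.norm(P-base-n*h),"deg",a,"joint",np.radians(a+135))
pc=onplane(T,t(462,178),up,[0,0,.1345]); print("catch",pc,"local",Rw.T@(pc-O))
pickle.dump((O,Rw,n,us,rt,base,pc),open("p.pkl","wb"))
E
python3 pose.py
```

```text
tri backL (array([0.72878471, 0.10350906, 0.1191208 ]), np.float64(0.0008676450344223569))
tri backR (array([ 0.6495037 , -0.18312701,  0.11967197]), np.float64(0.0026764307571691156))
tri catch line (array([ 0.64133364, -0.06491127,  0.13471322]), np.float64(0.001231554686692238))
tri ridge BL (array([0.68153506, 0.02054125, 0.14016206]), np.float64(0.0006985371833321003))
W [[ 0.72823367  0.10309499]
 [ 0.64894748 -0.18432463]
 [ 0.44612576 -0.12883583]
 [ 0.52632781  0.15874577]] res mm [[-0.34806156 -0.67341727]
 [ 0.3043015   1.06060494]
 [-0.10987114  0.59243079]
 [ 0.15363119 -0.97961846]]
org [ 0.59222791 -0.01416224] yaw -15.453832663770184
disc ellipse ((313.67388916015625, 232.2303466796875), (60.99283218383789, 64.52725982666016), 112.37474822998047) at [0.56499055 0.05075491 0.08578073] expected [0.56351026 0.05084005 0.085     ]
tab [0.60088723 0.04353026 0.11453636] r 0.047528162177221285 deg -3.513484147109642 joint 2.294872623608657
tabouter [0.62120238 0.04194695 0.12531047] r 0.07048730948473722 deg -5.534422401476725 joint 2.2596005970904445
bartip [0.54579906 0.09194601 0.11077653] r 0.037054199063970436 deg -109.63945957395867 joint 0.4426249305195466
barblunt [0.55393261 0.01691075 0.12576867] r 0.040127429525244916 deg 61.458985403115825 joint 3.4288561404118507
catch [ 0.64112335 -0.06548475  0.1345    ] local [ 0.06080314 -0.03643821  0.1345    ]
```

Everything checks out: the back edge triangulates to z ≈ 0.119, the tab radius is 47.5 and the corner residuals are under 1.1 mm. The dial sits near 0.42 and the tab near 2.28. Next I work out the pre-grasp move.

```bash
cat > tgt.py <<'E'
import sys,pickle
from h import *
O,Rw,n,us,rt,base,pc=pickle.load(open("p.pkl","rb"))
base=base+us*0.0008
def dialpose(out,phi_bar_deg):   # tool z=-n, y = bar dir turned +90deg (clockwise)
    f=np.radians(phi_bar_deg+90); y=us*np.cos(f)+rt*np.sin(f); z=-n; x=np.cross(y,z)
    return base+n*out, np.c_[x,y,z]
def rel(P,Rt):
    o=ctrl.get_obs(); Rc=R.from_rotvec(o["tool_rot"]).as_matrix()
    print("t %.2f"%o["t"],"shift",np.round(Rc.T@(P-o["tool_pos"]),4),"turn",np.round(R.from_matrix(Rc.T@Rt).as_rotvec(),3),"q",np.round(o["q"],2))
E
python3 - <<'E'
from tgt import *
a=np.array([0.54579906,0.09194601,0.11077653])-np.array([0.55393261,0.01691075,0.12576867]);phi=np.degrees(np.arctan2(a@rt,a@us));print("bar phi",phi,"tab phi",np.degrees(np.arctan2(*(lambda v:(v@rt,v@us))(np.array([0.60088723,0.04353026,0.11453636])-base-.008*n))))
rel(*dialpose(.12,phi))
E
```

```text
bar phi -114.26793480582542 tab phi -3.5735669169337716
t 0.20 shift [ 0.4974 -0.4969  0.0402] turn [-0.517  0.13  -1.316] q [-1.31  0.05  1.61 -0.    1.48 -0.12]
```

```bash
python3 -m jog '[[[0.05,-0.05,0],[-0.05,0.013,-0.13]],[[0.1,-0.1,0],[-0.1,0.025,-0.26]],[[0.15,-0.15,0],[-0.15,0.04,-0.4]],[[0.2,-0.2,0],[-0.2,0.05,-0.53]],[[0.25,-0.25,0],[-0.26,0.065,-0.66]]]' 0.7; python3 - <<'E'
from tgt import *
rel(*dialpose(.12,-112))
E
```

```text
t: 0.7
tool_pos: [0.3309, -0.3489, 0.2311]
tool_rot: [2.507, 1.45, 0.163]
contact_force: [1.0, 0.9, 0.3]
opening: 0.0596
grip_force: 0.0
t 0.70 shift [ 0.4491 -0.0594  0.0147] turn [-0.253  0.071 -0.611] q [-1.03 -0.5   2.1   0.11  1.3  -0.52]
```

```bash
python3 -m jog '[[[0.05,-0.006,0],[-0.05,0.014,-0.12]],[[0.1,-0.013,0],[-0.1,0.028,-0.24]],[[0.15,-0.02,0],[-0.15,0.04,-0.37]],[[0.2,-0.026,0.005],[-0.2,0.056,-0.49]],[[0.25,-0.033,0.008],[-0.253,0.071,-0.611]]]' 0.7; python3 - <<'E'
from tgt import *
rel(*dialpose(.12,-112))
E
```

```text
t: 1.2
tool_pos: [0.4301, -0.1208, 0.2097]
tool_rot: [1.785, 2.001, 0.3]
contact_force: [1.0, -0.4, -0.4]
opening: 0.0598
grip_force: 0.0
t 1.20 shift [0.181  0.0887 0.0291] turn [ 0.001  0.001 -0.   ] q [-0.51 -0.81  2.35  0.13  1.12 -0.66]
```

```bash
python3 -m jog '[[[0.04,0.02,0.005],[0,0,0]],[[0.085,0.04,0.012],[0,0,0]],[[0.13,0.065,0.02],[0,0,0]],[[0.181,0.089,0.029],[0,0,0]],[[0.181,0.089,0.029],[0,0,0]]]' 0.7; python3 - <<'E'
from tgt import *
snap("top","pics/top1.png");rel(*dialpose(.05,-112))
E
```

```text
t: 1.7
tool_pos: [0.5102, 0.0688, 0.19]
tool_rot: [1.787, 2.008, 0.3]
contact_force: [0.1, 0.0, -0.1]
opening: 0.0599
grip_force: 0.0
t 1.75 shift [-0.002  -0.0003  0.069 ] turn [-0.003 -0.003  0.001] q [ 0.07 -0.49  2.2  -0.19  0.98  0.03]
```

```bash
python3 -m jog '[[[-0.002,0,0.03],[0,0,0]],[[-0.002,0,0.06],[0,0,0]],[[-0.002,0,0.085],[0,0,0]],[[-0.002,0,0.1],[0,0,0]],[[-0.002,0,0.107],[0,0,0]]]' 0.7; python3 -m jog '[[[0,0,0],[0,0,0]]]'; python3 - <<'E'
from tgt import *
rel(*dialpose(.012,-112))
d=snap("scene");a=cv2.resize(d["image"][150:310,230:430],None,fx=4,fy=3.75,interpolation=2)[:600];cv2.imwrite("pics/s2.png",a)
E
```

```text
t: 2.25
tool_pos: [0.558, 0.0463, 0.0955]
tool_rot: [1.796, 1.998, 0.295]
contact_force: [0.3, 0.4, -0.4]
opening: 0.0597
grip_force: 0.0
t: 2.35
tool_pos: [0.5583, 0.0469, 0.0966]
tool_rot: [1.795, 1.998, 0.296]
contact_force: [-0.3, 0.3, -1.0]
opening: 0.0596
grip_force: 0.0
t 2.35 shift [0.0053 0.0008 0.0001] turn [-0.004  0.001 -0.006] q [ 0.02 -0.24  2.18 -0.2   0.74  0.03]
```

View pics/s2.png

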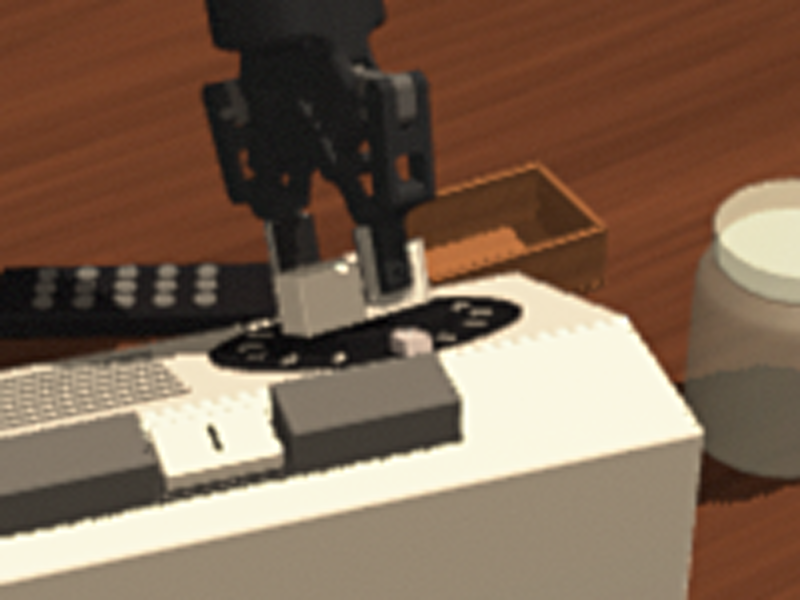

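The fingers straddle the bar (front finger at about (400,270) in the crop, bar at (320,300)), clear of the tab. I'll centre along the bar and close.

```bash
python3 -m jog '[[[0.005,0.001,0],[0,0,0]],[[0.005,0.001,0],[0,0,0]],[[0.005,0.001,0],[0,0,0]],[[0.005,0.001,0],[0,0,0]],[[0.005,0.001,0],[0,0,0]]]' 0 25;python3 -m jog '[[[0,0,0],[0,0,0]],[[0,0,0],[0,0,0]]]'; python3 - <<'E'
from tgt import *
for f in(-112,-4):rel(*dialpose(.012,f))
E
```

```text
t: 2.9
tool_pos: [0.5587, 0.0536, 0.0974]
tool_rot: [1.792, 2.0, 0.297]
contact_force: [-8.7, 1.0, 6.6]
opening: 0.0195
grip_force: 26.7
t: 3.1
tool_pos: [0.5587, 0.0535, 0.0975]
tool_rot: [1.792, 2.0, 0.297]
contact_force: [-9.5, 0.5, 5.9]
opening: 0.0199
grip_force: 26.7
t 3.10 shift [-0.0011 -0.0008  0.0015] turn [-0.004  0.    -0.004] q [ 0.03 -0.24  2.18 -0.21  0.74  0.05]
t 3.10 shift [-0.0011 -0.0008  0.0015] turn [-0.002  0.004  1.881] q [ 0.03 -0.24  2.18 -0.21  0.74  0.05]
```

```bash
python3 -m jog '[[[-0.001,-0.001,-0.002],[0,0,0.1]],[[-0.001,-0.001,-0.002],[0,0,0.22]],[[-0.001,-0.001,-0.002],[0,0,0.34]],[[-0.001,-0.001,-0.002],[0,0,0.46]],[[-0.001,-0.001,-0.002],[0,0,0.58]]]'; python3 - <<'E'
from tgt import *
rel(*dialpose(.014,-4));print(ctrl.get_obs()["wrist_torque"])
E
```

```text
t: 3.6
tool_pos: [0.5582, 0.0535, 0.0976]
tool_rot: [2.342, 1.429, 0.476]
contact_force: [15.5, 3.5, -14.8]
opening: 0.0192
grip_force: 28.8
t 3.60 shift [-0.0012  0.0002 -0.0002] turn [-0.002 -0.002  1.295] q [ 0.03 -0.24  2.18 -0.21  0.74  0.63]
[ 0.79174362 -0.74690188  0.55571282]
```

```bash
python3 -m jog '[[[-0.001,0,0.001],[0,0,0.12]],[[-0.001,0,0.001],[0,0,0.25]],[[-0.001,0,0.001],[0,0,0.38]],[[-0.001,0,0.001],[0,0,0.51]],[[-0.001,0,0.001],[0,0,0.64]]]'; python3 - <<'E'
from tgt import *
rel(*dialpose(.014,-4))
E
```

```text
t: 4.1
tool_pos: [0.5583, 0.0536, 0.0975]
tool_rot: [2.769, 0.641, 0.632]
contact_force: [8.4, 8.7, -7.3]
opening: 0.0193
grip_force: 30.3
t 4.10 shift [-0.0008  0.0009 -0.0003] turn [-0.004 -0.001  0.654] q [ 0.03 -0.24  2.18 -0.21  0.74  1.27]
```

```bash
python3 -m jog '[[[0,0,0],[0,0,0.13]],[[0,0,0],[0,0,0.26]],[[0,0,0],[0,0,0.4]],[[0,0,0],[0,0,0.53]],[[0,0,0],[0,0,0.654]]]';python3 -m jog '[[[0,0,0],[0,0,0]],[[0,0,0],[0,0,0]]]'; python3 - <<'E'
from tgt import *
rel(*dialpose(.014,-4))
S=snap("scene");T=snap("top")
cv2.imwrite("pics/s3.png",np.hstack([cv2.resize(T["image"][190:280,265:365],None,fx=4,fy=4,interpolation=2),cv2.resize(S["image"][190:280,270:370],None,fx=4,fy=4,interpolation=2)]))
E
```

```text
t: 4.6
tool_pos: [0.5583, 0.0537, 0.0975]
tool_rot: [2.957, -0.295, 0.74]
contact_force: [8.0, 9.2, -6.8]
opening: 0.0193
grip_force: 30.3
t: 4.8
tool_pos: [0.5583, 0.0537, 0.0975]
tool_rot: [2.957, -0.288, 0.739]
contact_force: [7.5, 8.3, -7.5]
opening: 0.0195
grip_force: 30.3
t 4.80 shift [-0.0001  0.0014 -0.0003] turn [-0.004 -0.     0.004] q [ 0.03 -0.24  2.18 -0.2   0.74  1.92]
```

View pics/s3.png

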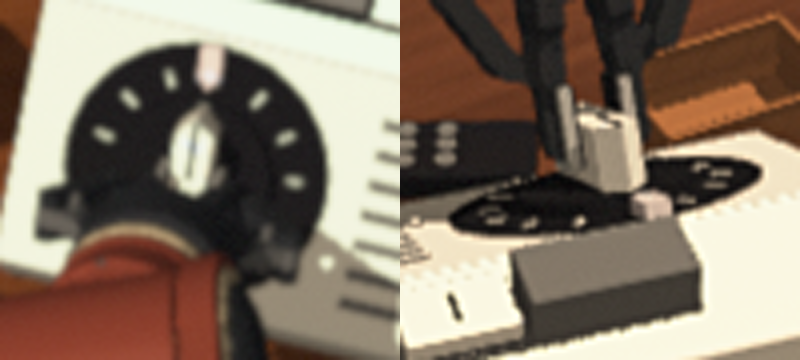

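The bar's point (204,105 in the left crop) is aimed at the tab (209,88). I'll release, back off and measure it unobstructed.

```bash
python3 -m jog '[[[0,0.001,0],[0,0,0]],[[0,0.001,0],[0,0,0]],[[0,0.001,0],[0,0,0]],[[0,0.001,0],[0,0,0]]]' 0.6; python3 -m jog '[[[0,0,-0.03],[0,0,0]],[[0,0,-0.08],[0,0,0]],[[0,0,-0.12],[0,0,0]],[[0,0,-0.16],[0,0,0]],[[0,0,-0.2],[0,0,0]]]'; python3 -m jog '[[[-0.05,0,0],[0,0,0]],[[-0.1,0,0],[0,0,0]],[[-0.13,0,0],[0,0,0]],[[-0.13,0,0],[0,0,0]]]';python3 - <<'E'
from tgt import *
S=snap("scene","pics/s4r.png");T=snap("top","pics/t4r.png")
cv2.imwrite("pics/s4.png",np.hstack([cv2.resize(T["image"][195:270,275:355],None,fx=5,fy=8,interpolation=2),cv2.resize(S["image"][200:260,280:360],None,fx=5,fy=10,interpolation=2)]))
E
```

```text
t: 5.3
tool_pos: [0.5577, 0.0502, 0.0979]
tool_rot: [2.953, -0.288, 0.735]
contact_force: [0.2, -0.7, 0.1]
opening: 0.0511
grip_force: 0.0
t: 5.8
tool_pos: [0.4655, 0.0758, 0.2754]
tool_rot: [2.953, -0.288, 0.735]
contact_force: [-0.3, -0.4, 0.8]
opening: 0.0513
grip_force: 0.0
t: 6.2
tool_pos: [0.3546, 0.0992, 0.2066]
tool_rot: [2.954, -0.283, 0.717]
contact_force: [0.0, -0.1, -0.7]
opening: 0.051
grip_force: 0.0
```

View pics/s4.png

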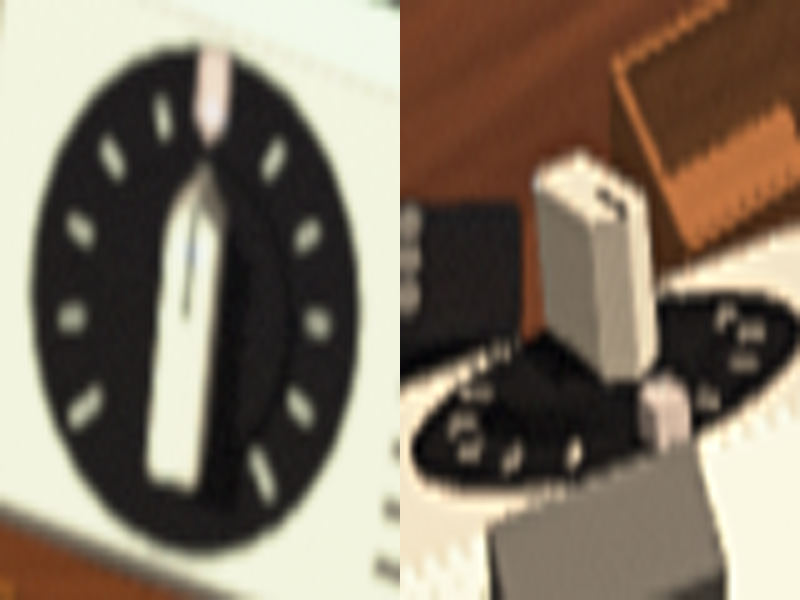

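The top crop shows the tab's inner tip at (209,145) and its outer end at (213,45). The bar's line runs from (187,320) to its end at (196,195), the foot of the point is at (205,163), and the blunt end's centre is (173,488).

```bash
python3 - <<'E'
from tgt import *
import pickle
T=snap("top")
t=lambda u,v:((u+.5)/5-.5+275,(v+.5)/8-.5+195)
f=lambda uv,h:onplane(T,t(*uv),n,base+n*h)-base-n*h
A=lambda v:np.round(np.degrees(np.arctan2(v@rt,v@us)),1)
ti,to=f((209,145),.008),f((213,45),.008); l0,l1=f((187,320),.036),f((196,195),.036); ft=f((205,163),.008); bl=f((173,488),.036)
for k,v in dict(tabin=ti,tabout=to,tabdir=to-ti,foot=ft,line=l1-l0,bar=l1-bl,linetip=l1,blunt=-bl).items(): print(k,A(v),np.linalg.norm(v))
# common centre: disc ellipse
m=(T["image"].max(2)<70).astype(np.uint8); m[:,:275]=0;m[:,352:]=0;m[:195]=0;m[268:]=0
c=max(cv2.findContours(m,0,2)[0],key=cv2.contourArea); e=cv2.fitEllipse(cv2.convexHull(c)); print(onplane(T,e[0],n,base)-base)
E
```

```text
tabin -3.9 0.04547701655635992
tabout -5.7 0.07164867333622739
tabdir -8.7 0.02622879415341657
foot -5.2 0.04050736926532559
line -5.8 0.032915653960494194
bar -5.2 0.07814954389910193
linetip -5.2 0.039601801716147675
blunt -5.3 0.038547789692851664
[7.88973902e-04 5.94679370e-05 4.01070246e-04]
```

The bar points to −5.3° and the tab sits at about −4.5°, against a tolerance of 5.7°, so the dial is set. Next is the catch, with shut fingers pointing straight down.

```bash
cat >> tgt.py <<'E'
def catchpose(z): return np.array([pc[0],pc[1],z]), np.c_[Rw[:,0],-Rw[:,1],[0,0,-1.]]
E
python3 - <<'E'
from tgt import *
rel(*catchpose(.25))
E
```

```text
t 6.35 shift [0.2886 0.1044 0.119 ] turn [ 0.02  -0.494  0.073] q [ 0.25 -1.01  2.43 -0.25  1.29  2.03]
```

```bash
python3 -m jog '[[[0.05,0.015,0],[0,-0.08,0]],[[0.09,0.035,0.01],[0,-0.18,0.02]],[[0.13,0.05,0.03],[0.01,-0.3,0.04]],[[0.17,0.065,0.05],[0.015,-0.4,0.06]],[[0.21,0.08,0.075],[0.02,-0.494,0.073]]]' 0; python3 - <<'E'
from tgt import *
rel(*catchpose(.25)); print(ctrl.get_obs()["tool_pos"])
E
```

```text
t: 6.85
tool_pos: [0.5573, -0.0241, 0.2524]
tool_rot: [3.112, -0.427, 0.001]
contact_force: [0.3, 0.9, 1.8]
opening: -0.0001
grip_force: 0.0
t 6.85 shift [0.0918 0.0173 0.0024] turn [ 0.    -0.001 -0.003] q [-0.18 -0.12  1.75 -0.    1.51  1.67]
[ 0.55734561 -0.02410157  0.25236579]
```

```bash
python3 -m jog '[[[0.045,0.009,0.002],[0,0,0]],[[0.092,0.017,0.002],[0,0,0]],[[0.092,0.017,0.04],[0,0,0]],[[0.092,0.017,0.075],[0,0,0]],[[0.092,0.017,0.085],[0,0,0]]]';python3 -m jog '[[[0,0,0],[0,0,0]],[[0,0,0],[0,0,0]]]'; python3 - <<'E'
from tgt import *
rel(*catchpose(.137))
S=snap("scene");T=snap("top")
cv2.imwrite("pics/s5.png",np.hstack([cv2.resize(T["image"][160:240,325:425],None,fx=4,fy=5,interpolation=2),cv2.resize(S["image"][220:300,240:340],None,fx=4,fy=5,interpolation=2)]))
E
```

```text
t: 7.35
tool_pos: [0.6363, -0.0633, 0.1596]
tool_rot: [3.111, -0.425, -0.012]
contact_force: [0.1, 1.0, 0.0]
opening: -0.0004
grip_force: 0.0
t: 7.55
tool_pos: [0.6384, -0.0626, 0.1658]
tool_rot: [3.111, -0.423, 0.001]
contact_force: [0.5, -0.9, 0.2]
opening: -0.0001
grip_force: 0.0
t 7.55 shift [0.0034 0.002  0.0288] turn [ 0.002 -0.001 -0.   ] q [-0.21  0.14  1.63 -0.    1.37  1.63]
```

View pics/s5.png

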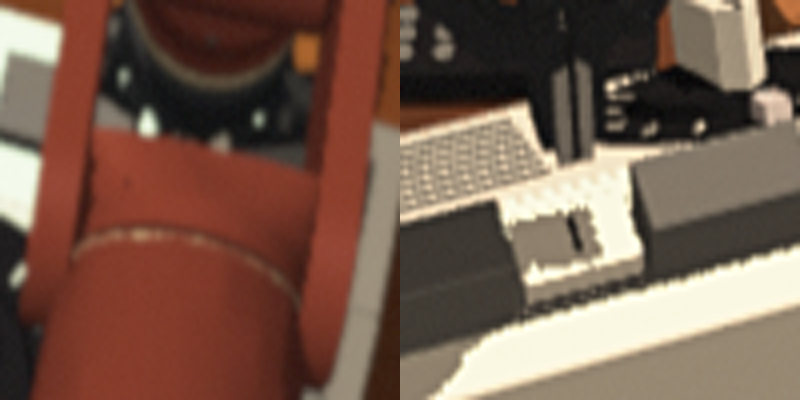

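The shut fingers (tips at (573,160) in the right crop) hang above the gap, over the catch plate (570,240). Now I press in small steps.

```bash
python3 -m jog '[[[0.003,0.002,0.008],[0,0,0]],[[0.003,0.002,0.016],[0,0,0]],[[0.003,0.002,0.024],[0,0,0]],[[0.003,0.002,0.03],[0,0,0]],[[0.003,0.002,0.033],[0,0,0]]]';python3 -m jog '[[[0,0,0.002],[0,0,0]],[[0,0,0.004],[0,0,0]],[[0,0,0.006],[0,0,0]],[[0,0,0.007],[0,0,0]],[[0,0,0.007],[0,0,0]]]'
```

```text
t: 8.15
tool_pos: [0.6387, -0.0645, 0.1292]
tool_rot: [3.112, -0.422, -0.008]
contact_force: [-1.9, 0.7, 3.1]
opening: -0.0001
grip_force: 1.4
t: 8.65
tool_pos: [0.6389, -0.0645, 0.1264]
tool_rot: [3.112, -0.422, -0.008]
contact_force: [-10.1, 1.6, 15.6]
opening: 0.0001
grip_force: 7.8
```

The catch bottomed out at z = 0.1264 (expected 0.1265), with force rising from 3 to 16 N. I'll lift off and check.

```bash
python3 -m jog '[[[0,0,-0.01],[0,0,0]],[[0,0,-0.04],[0,0,0]],[[0,0,-0.08],[0,0,0]],[[0,0,-0.12],[0,0,0]],[[0,0,-0.16],[0,0,0]]]';python3 -m jog '[[[-0.05,0,0],[0,0,0]],[[-0.1,0,0],[0,0,0]],[[-0.15,0,0],[0,0,0]],[[-0.2,0,0],[0,0,0]],[[-0.2,0,0],[0,0,0]]]';python3 -m jog '[[[0,0,0],[0,0,0]],[[0,0,0],[0,0,0]]]'; python3 - <<'E'
from tgt import *
S=snap("scene");T=snap("top")
cv2.imwrite("pics/s6.png",np.hstack([cv2.resize(T["image"][160:280,275:415],None,fx=2.86,fy=4,interpolation=2),cv2.resize(S["image"][195:295,240:360],None,fx=3.33,fy=4.8,interpolation=2)]))
E
```

```text
t: 9.15
tool_pos: [0.6398, -0.0645, 0.2842]
tool_rot: [3.112, -0.422, -0.005]
contact_force: [1.3, 0.9, -0.7]
opening: -0.0002
grip_force: 0.0
t: 9.65
tool_pos: [0.4426, -0.0097, 0.2829]
tool_rot: [3.112, -0.42, -0.005]
contact_force: [1.0, 0.8, -0.1]
opening: -0.0001
grip_force: 0.0
t: 9.85
tool_pos: [0.4479, -0.0115, 0.2841]
tool_rot: [3.111, -0.422, -0.004]
contact_force: [-1.6, -0.6, 0.1]
opening: -0.0001
grip_force: 0.0
```

View pics/s6.png

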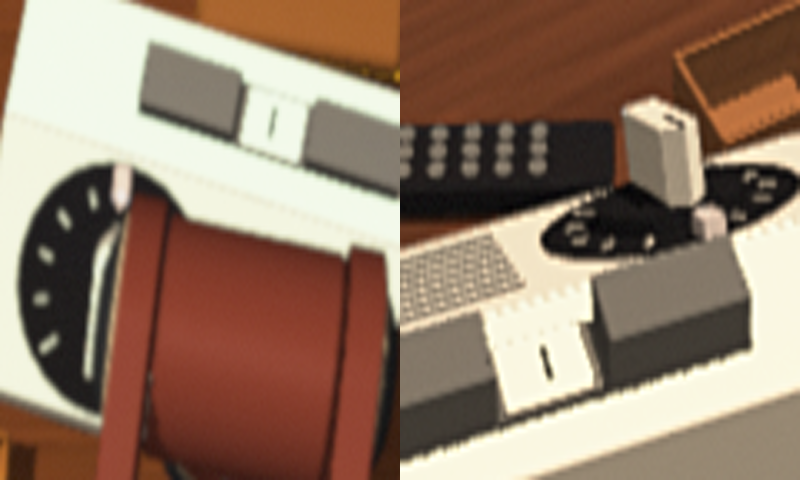

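The plate is now flush with the ledge (547,365 right): its earlier front step and shadow are gone. The dial still points at the tab (665,150 to 708,220), and the arm touches nothing.

```bash
python3 -c "
from station import job
print(job.finish_job())"
```

```text
the job is handed in; nothing more can be done
None
```

The dial is set to about 1° from the marker tab, the lock catch is pressed fully down (8 mm), no contact with the tab or the other things was seen, and the job is handed in; the hand-in gave no verdict.

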